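# Bring the red-lidded jar round to the front and hold it

### The job

The jar carousel springs back to its parked stop whenever it is let go. Turn it until the jar with the red lid stands squarely at the front, in line with the yellow pointer, hold the turntable still there for at least two seconds and finish while still holding it. Be gentle, the jars are glass: grip with less than 40 N, never let the carousel snap back, and leave the other things on the bench where they are.

Things in the scene. Friction and masses are not known exactly. Their poses are not given: they have to be found in the camera images.
- carousel: the carousel's fixed round foot, dark steel, 176 mm across, 18 mm high, bolted to the bench; origin on the bench top on the turning axis, z up. On it turns a wooden plate, 200 mm across, top 32 mm above the bench, with four equal clear glass jars fixed on it (they do not come off), 90 degrees apart, centres 68 mm from the axis, with red, white, blue and grey lids
- turntable (a joint): angle of the turntable from its parked stop (rad): 0 parked, grows as it turns CLOCKWISE seen from above, end stop at 2.4. A spring pulls it back towards 0 with 0.08 Nm at the stop, rising to 0.2 Nm at 1.4 rad (1.2 to 2.8 N at a jar); little friction. It starts parked; the front lies 0.6 to 1.5 rad clockwise of the parked red jar
- red_lid (a point): centre of the top of the red lid, 123 mm above the bench, 68 mm from the turning axis; moves round with the turntable. Lid: round, 44 mm across, 19 mm high, on a jar 45 mm across; it can be gripped from above across its width at any yaw (51 mm free to the neighbouring jars)
- turntable_axis (a point): point on the vertical turning axis, 123 mm above the bench, 39 mm over the black button that tops the plate's thin spindle (button 34 mm across)
- pointer: yellow pointer, a fixed block 26 mm wide and 40 mm high on a flat tongue, standing just outside the turntable's rim on the side that is the front today (roughly towards the robot). Origin: on the bench top on the carousel's axis; the block stands 120 to 132 mm from there along its own -x, and the front is its -x direction
- front_spot (a point): the point where the centre of the red lid's top must be: in line with the pointer, 68 mm from the carousel's axis towards it, 123 mm above the bench
- oil_can: bystander: grey oil can with long thin spout, 64 mm across, 155 mm high; origin at the centre of its underside
- g_clamp: bystander: grey G-clamp lying flat, 87 x 153 x 17 mm; origin at the centre of its underside
- tape_measure: bystander: yellow tape measure, 37 x 69 x 63 mm; origin at the centre of its underside
- wax_tin: bystander: round green tin, 86 mm across, 30 mm high; origin at the centre of its underside
- sanding_block: bystander: brown cork sanding block, 64 x 108 x 31 mm; origin at the centre of its underside
- screwdriver: bystander: screwdriver with red handle, 188 mm long, lying flat; origin at the centre of its underside
Mind the look-alikes: they are no part of the job. Of the things shaped like the pointer, the yellow one is meant.

How it is judged (in metres and radians):
On the way:
1. the red-lidded jar has been turned to the front and is held still there by the fingers for two seconds (horizontal distance between red_lid and front_spot below 0.008 m and contact force between the fingers and carousel above 0.5 N and velocity of joint turntable between -0.08 and 0.08 rad/s), for 2 s.
At the end, for the whole second after the job is handed in: the red lid's centre is within 8 mm of the front spot (in line with the yellow pointer), the turntable is still (under 0.08 rad/s) and the fingers are holding it (over 0.5 N) (all of step 1); the arm keeps its last pose, push and grip.
It fails at once if the carousel is gripped or pushed too hard (40 N a finger with a little allowance: over 90 N summed over both fingers) (contact force between the fingers and carousel above 90 N).
It fails at once if the carousel snaps back (faster than 1.5 rad/s towards its parked stop) (velocity of joint turntable below -1.5 rad/s).
It fails at once if a bystander is moved more than 30 mm (distance of any of oil_can, g_clamp, tape_measure, wax_tin, sanding_block, screwdriver from where it was at the start of the episode above 0.03 m).
It also fails if it takes over 32 s, if anything falls off the work surface, if the arm or the gripper's body presses on something with over 40 N, if the wrist force passes 120 N, or if a joint passes its speed limit or range.

### The arm

A 6-joint arm with a two-finger parallel gripper is mounted at the origin on a cart in front of the work surface, level with it; the furniture and walls round the work are solid. World frame = base frame: x ahead of the robot, y to its left, z up, the work surface at z = 0. Lengths are in mm, angles in rad, forces in N, time in s.
With the tool pointing down it reaches from about 400 to 925 mm from the base axis. Payload 3.4 kg.
Tool frame: the origin (TCP) lies midway between the tips of the shut fingers; the grasp point (between the pads) lies 19 mm behind it; z points along the fingers, y is the line along which they close (so a half turn about z gives the same grasp; the last joint's range is limited). The gripper opens to 85 mm and grips with 20 to 120 N. Pads are 22 mm wide; open, the fingers measure 114 mm over their backs; the gripper's body (76 mm by 85 mm) begins 54 mm behind the grasp point. The pads swing forward as they close: fully open they stand 13 mm farther back than shut.
Start: joints at [1.2, 0.307, 1.506, -0, 1.328, -0.073], TCP at [168.739, 549.689, 231.305] pointing down, gripper open.
Joint ranges: [-3.12, 3.12], [-1.05, 2.28], [0.14, 2.33], [-1.42, 4.57], [0.1, 2.73], [-2.68, 2.68]. Speed limits (rad/s): [2.57, 2.57, 3.14, 3.14, 3.14, 3.14].

### API

Orientations are given as a rotation vector (axis times angle).
In Python, from station import read_state, grab_frame, camera_info, close_job, find_in gives the robot as it stands.
- The arm moves only by the tool servo_tool, never from a script. Its argument "increments" is text: rows parted by semicolons, each of 4 numbers parted by spaces: the shift along the tool's x, y, z in cm, then the turn about the tool's z in degrees. In form: dx dy dz spin; .... A call has 1 to 8 rows; each row shifts and turns the commanded pose from where the row before left it, along the tool's axes as they then stand; what a row does not reach is not made up. A row lasts 1/12 s, in which the tool goes at most 41.7 mm and 7.16 degrees, less where a joint would pass 70% of its speed; a pose out of reach is approached as far as the arm can. A call is refused whole if a number of a shift passes 4.17 or a number of a turn 7.16, either way. A call with a gripper value outside its range is refused whole. "claw" is the closure in counts, from 0 (fully open) to 255 (shut), set as the call begins (left out, the last holds). The fingers move at their own pace and stop on an object; "squeeze" is the grip in N (left out, the last holds). Time passes only in rows, so rows that do not move let the fingers close. It gives the time, the measured TCP pose, the force, the opening and the grip force at its end, in the units of the state.
- read_state(): the state, without advancing time (a new reading comes with each control period).
- grab_frame(name): name is "scene" or "top" or "wrist"; returns (picture, depth): 480x640x3 uint8, blue, green, red; 480x640 float32, mm along the optical axis (not along the pixel's ray), 0 where there is no reading.
- camera_info(name): a dict with "intrinsics" (3x3 intrinsics, pixels), "world_from_camera" (4x4, takes a point from camera to world coordinates). Camera axes: x right, y down, z forward; pixel columns grow to the right and rows downward; lengths in mm; the calibration is good to about 2 mm. The wrist camera is an equidistant fisheye: a pixel r from the principal point sees the ray r / f radians off the axis. A picture is of the moment at which its call begins: read the wrist's pose just before it. camera_info takes no time and is no camera call; for the wrist camera it gives the pose at the moment of the call.
- close_job(): hands the job in; it is judged then, once.
Trained networks look in the newest picture that a camera, given by its name, has taken for a name from the list of things; names that differ only in an ending like _2 or _b are one class to them, and where a whole thing is asked for, a point or a joint stands for the part that bears it (a point fixed in the world has none). Each returns a list of dicts, best first, with "confidence" (0 to 1); they miss things now and then, are a little off and sometimes report something else, mostly with a low value. They report only what shows in the picture. A call takes as long as a camera call. They do not tell look-alikes from the thing itself.
- find_in(camera, name): "point" ([column, row] in pixels, amid what is visible of it).
The state is a dict: "t": time; "joint_pos": joint angles; "joint_velocities": joint speeds; "joint_torque": joint torques, N m; "ee_pos": TCP position; "eef_rot": TCP orientation; "force": force on the tool from outside, world axes, zero at the start; "moment": the same for the moment, N m; "width": finger opening in mm; "grasp_force": force on a finger pad.
Only numpy, scipy, OpenCV 4.12 (cv2) and the standard library are available. Lean on these libraries where they do the work, as an engineer would, in place of code of your own. Each camera call takes 0.05 s, during which the arm holds its last target. There are 200 camera calls.

## Working session

There is one attempt and no reset: what is moved stays moved. The work goes in short steps, Python scripts to look and compute and a tool call to move; the robot and the scene stay as the last step left them, time stands still between calls to the robot, and variables do not carry over. Pictures are saved under pics/ and viewed, at most 10 in all, crops included, and the job is handed in when it is done.

Besides the shell and the picture viewer there is one more tool, called after ">>>" by a JSON object that holds its "method" and its "body", one argument or row to a line. servo_tool: Moves the arm, as the interface text tells. Its arguments: {"type":"object","properties":{"increments":{"type":"string"},"claw":{"type":"number"},"squeeze":{"type":"number"}},"required":["increments"]}

```bash
mkdir -p pics; python3 - <<'E'
from station import *
import cv2,numpy as np
s=read_state();print(s)
for n in("top","scene"):
    p,d=grab_frame(n);cv2.imwrite(f"pics/{n}0.png",p);np.save(f"pics/{n}0.npy",d)
    c=camera_info(n);print(n,c)
    for k in("red_lid","pointer","turntable_axis"):
        print(k,find_in(n,k))
E
```

```text
{'t': 0.0, 'joint_pos': array([ 1.19948883e+00,  3.07557730e-01,  1.50769491e+00, -1.68156372e-05,
        1.32834792e+00, -7.35037062e-02]), 'joint_velocities': array([-0.00123332, -0.00084529,  0.00075054, -0.00144339,  0.00222224,
       -0.00185831]), 'joint_torque': array([-6.03798144e-04, -4.57549202e+01, -2.51914465e+01,  1.30164544e-04,
        1.35340303e-02, -9.40266744e-06]), 'ee_pos': array([168.49661557, 549.03362581, 230.38163444]), 'eef_rot': array([-4.65992532e-01, -3.10640681e+00,  3.08156312e-03]), 'force': array([ 0.26494271, -0.65921822, -0.49651721]), 'moment': array([ 0.0056849 , -0.02361506,  0.00600089]), 'grasp_force': 0.0, 'width': 85.22912840494439}
top {'intrinsics': array([[433.67117088,   0.        , 323.68581373],
       [  0.        , 433.67117088, 236.19680393],
       [  0.        ,   0.        ,   1.        ]]), 'world_from_camera': array([[ 1.01994925e-02, -9.86282073e-01,  1.64753277e-01,
         3.51358113e+02],
       [-9.99813764e-01, -1.27582060e-02, -1.44798149e-02,
         8.95135886e+01],
       [ 1.63831381e-02, -1.64574908e-01, -9.86228
[... 403 characters left out ...]
.73576464],
       [  0.        , 464.32757856, 244.1789111 ],
       [  0.        ,   0.        ,   1.        ]]), 'world_from_camera': array([[-8.96371726e-01, -3.28983606e-01,  2.97132153e-01,
         2.45616478e+02],
       [-4.43216490e-01,  6.78340717e-01, -5.86014518e-01,
         6.42234160e+02],
       [-8.76766879e-03, -6.56980715e-01, -7.53856398e-01,
         8.15744744e+02],
       [ 0.00000000e+00,  0.00000000e+00,  0.00000000e+00,
         1.00000000e+00]])}
red_lid [{'point': [205.4, 342.8], 'confidence': 0.72}]
pointer [{'point': [270.6, 357.1], 'confidence': 0.72}, {'point': [339.2, 337.4], 'confidence': 0.64}]
turntable_axis [{'point': [394.8, 190.2], 'confidence': 0.36}]
```

View pics/top0.png

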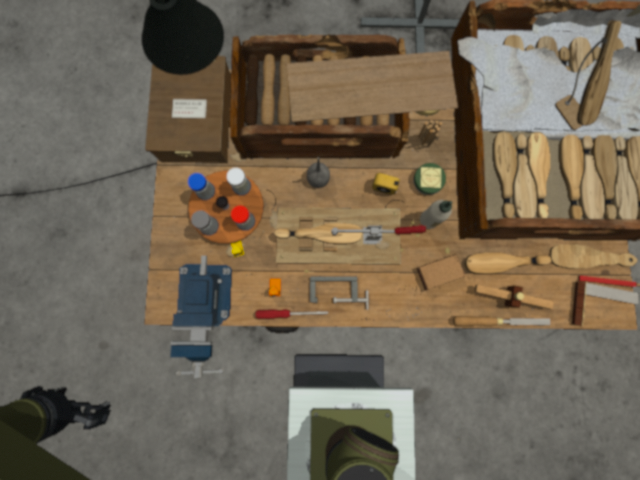

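View pics/scene0.png

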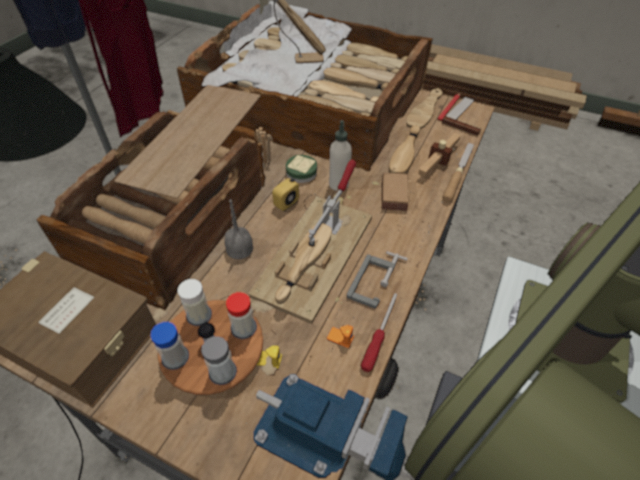

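Candidates, in top-view pixels:
- **Red lid:** the lid at (240,214). Look-alikes are the screwdriver handles at (272,314) and (410,230), and the red saw at (600,282).
- **Pointer:** yellow at (236,249), next to the rim. The orange one at (274,287) is a decoy, and the yellow tape measure is at (385,183).

I choose the lid at (240,214) and the yellow pointer at (236,249).

```bash
cat > h.py <<'E'
from station import *
import cv2,numpy as np
def ray(n,px,z):
    c=camera_info(n);K=c["intrinsics"];T=c["world_from_camera"]
    r=T[:3,:3]@np.linalg.solve(K,[px[0],px[1],1]);o=T[:3,3]
    return o+r*(z-o[2])/r[2]
def pts(n,mask,d):
    c=camera_info(n);K=c["intrinsics"];T=c["world_from_camera"]
    v,u=np.nonzero(mask&(d>0));q=np.linalg.solve(K,np.c_[u,v,np.ones(len(u))].T)*d[v,u]
    return (T[:3,:3]@q).T+T[:3,3]
def circ(p):
    A=np.c_[2*p[:,:2],np.ones(len(p))];s=np.linalg.lstsq(A,(p[:,:2]**2).sum(1),rcond=None)[0]
    return s[:2],np.sqrt(s[2]+s[:2]@s[:2])
E
python3 - <<'E'
from h import *
for n,win in(("top",(160,280,165,262)),("scene",(140,300,270,400))):
    p=cv2.imread(f"pics/{n}0.png");d=np.load(f"pics/{n}0.npy")
    hsv=cv2.cvtColor(p,cv2.COLOR_BGR2HSV);W=np.zeros(d.shape,bool);W[win[2]:win[3],win[0]:win[1]]=1
    H,S,V=[hsv[...,i].astype(int) for i in range(3)]
    M={"red":W&((H<5)|(H>172))&(S>190)&(V>120),"yel":W&(H>20)&(H<35)&(S>150)&(V>100),"blue":W&(H>105)&(H<125)&(S>150)&(V>80)}
    for k,m in M.items():
        q=pts(n,m,d);v,u=np.nonzero(m)
        if k=="yel": 
            print(n,k,len(u),u.mean(),v.mean(),q.mean(0).round(1),q[:,2].max()); t=q[q[:,2]>30]; print("  top",len(t),t.mean(0).round(1) if len(t) else 0, t.min(0),t.max(0))
        else:
            t=q[q[:,2]>117]; print(n,k,len(u),u.mean(),v.mean(),"top pts",len(t),t.mean(0).round(1),(t.min(0)+t.max(0))/2,(t.max(0)-t.min(0)))
    # plate top points
    q=pts(n,W,d); t=q[(q[:,2]>24)&(q[:,2]<40)]
    # rim: wood colour hue
    m=W&(H<14)&(S>100); q=pts(n,m,d);t=q[(q[:,2]>26)&(q[:,2]<38)]
    h=cv2.convexHull(t[:,:2].astype(np.float32))[:,0]; print(n,"plate",len(t),circ(h),cv2.minEnclosingCircle(h))
    x0,x1,y0,y1=win;cv2.imwrite(f"pics/{n}c.png",cv2.resize(p[y0:y1,x0:x1],None,fx=5 if n=="top" else 4,fy=5 if n=="top" else 4,interpolation=cv2.INTER_CUBIC))
E
```

```text
top red 228 239.67105263157896 214.0438596491228 top pts 226 [576.1 279.1 123.3] [576.20920851 278.73345416 123.17431045] [40.88558796 39.70686545  7.94940143]
top yel 188 237.1595744680851 248.8031914893617 [504.6 300.5  21. ] 44.56303933686877
  top 73 [498.4 301.1  39.6] [488.03137267 288.12964673  30.38282988] [511.21354276 312.99811366  44.56303934]
top blue 222 196.77477477477478 181.72072072072072 top pts 217 [655.9 387.8 123.3] [656.11040329 387.90352864 122.79933316] [41.26132819 40.08342418 10.92878299]
top plate 2112 (array([616.59391965, 334.7617824 ]), np.float64(97.6519147163459)) ((617.212646484375, 335.1137390136719), 98.97748565673828)
scene red 51 237.45098039215685 309.37254901960785 top pts 43 [570.1 295.6 119.8] [574.13360221 288.28667188 119.6669883 ] [37.00807026 32.51845231  5.26069695]
scene yel 243 270.2181069958848 356.44444444444446 [503.5 308.1  21. ] 40.730397381253056
  top 106 [497.9 305.4  37.4] [488.00725735 290.27344843  30.268073  ] [510.00242947 316.25362419  40.73039738]
scene blue 478 163.6652719665272 334.45188284518827 top pts 427 [656.2 392.9 121.2] [657.88327929 392.66100265 120.76329694] [43.81279547 41.11436457  7.18952505]
scene plate 4004 (array([652.29787743, 312.9147438 ]), np.float64(129.23371978741878)) ((659.542236328125, 318.4016418457031), 145.8485565185547)
```

View pics/topc.png

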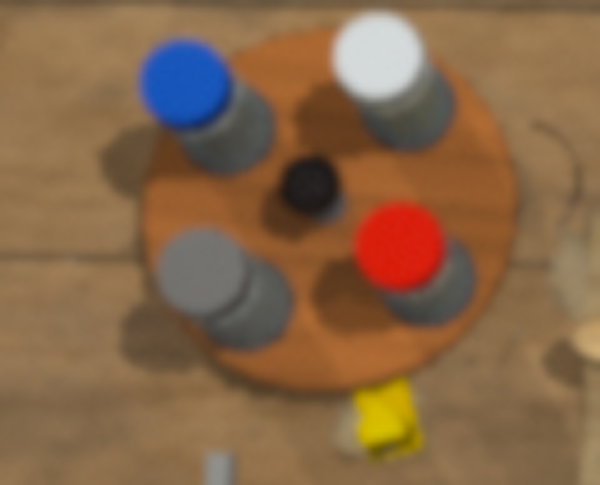

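The crop shows the red lid at top-view pixel (240,214), with the yellow pointer just outside the plate's rim at about (237,249). This gives:
- axis at about (616, 333)
- lid at (576, 279)
- front direction 15° off -x
- about 0.67 rad of clockwise turn needed

Next I move above the lid.

>>> {"method": "servo_tool", "body": {
  "increments": "-2.93 -0.87 0 0;-2.93 -0.87 0 0;-2.93 -0.87 0 0;-2.93 -0.87 0 0;-2.93 -0.87 0 0;-2.93 -0.87 0 0;-2.93 -0.87 0 0;-2.93 -0.87 0 0",
  "claw": 0,
  "squeeze": 25
}}

```text
t: 1.07
ee_pos: [373.5, 413.4, 231.5]
eef_rot: [0.466, 3.107, 0.0]
force: [-0.2, 0.3, -0.2]
width: 85.4
grasp_force: 0.0
```

>>> {"method": "servo_tool", "body": {
  "increments": "-2.93 -0.87 0 0;-2.93 -0.87 0 0;-2.93 -0.87 0 0;-2.93 -0.87 0 0;-2.93 -0.87 0 0;-2.93 -0.87 0 0;-2.93 -0.87 0 0;-2.93 -0.87 0 0"
}}

```text
t: 1.73
ee_pos: [577.2, 278.0, 231.3]
eef_rot: [0.466, 3.107, 0.0]
force: [0.3, 1.5, 0.4]
width: 85.7
grasp_force: 0.0
```

>>> {"method": "servo_tool", "body": {
  "increments": "0 0 0 -7;0 0 0 -7;0 0 0 -7;0 0 0 -7;0 0 0 -7"
}}

```text
t: 2.15
ee_pos: [576.2, 278.8, 231.1]
eef_rot: [0.498, -3.101, 0.0]
force: [0.1, -0.8, -0.5]
width: 85.8
grasp_force: 0.0
```

>>> {"method": "servo_tool", "body": {
  "increments": "0 0 0 -7;0 0 0 -7;0 0 0 -7;0 0 0 -7;0 0 0 -7;0 0 0 0;0 0 0 0"
}}

```text
t: 2.73
ee_pos: [576.1, 279.0, 231.3]
eef_rot: [1.395, -2.815, 0.0]
force: [0.2, -0.2, -1.0]
width: 85.5
grasp_force: 0.0
```

```bash
python3 - <<'E'
from h import *
from scipy.spatial.transform import Rotation as R
s=read_state();c=camera_info("wrist");p,d=grab_frame("wrist");cv2.imwrite("pics/w1.png",p);np.save("pics/w1.npy",d)
print(s["t"],s["joint_pos"].round(3),s["ee_pos"].round(1),R.from_rotvec(s["eef_rot"]).as_matrix().round(3))
print(c);np.savez("pics/w1c.npz",K=c["intrinsics"],T=c["world_from_camera"])
E
```

```text
2.7333 [ 0.385  0.397  1.363 -0.     1.381 -2.106] [576.1 279.  231.3] [[-0.605 -0.796 -0.   ]
 [-0.796  0.605 -0.   ]
 [ 0.     0.    -1.   ]]
{'intrinsics': array([[371.64829954,   0.        , 320.65392288],
       [  0.        , 371.64829954, 242.92921721],
       [  0.        ,   0.        ,   1.        ]]), 'world_from_camera': array([[-7.95981560e-01,  5.79823774e-01,  1.73832527e-01,
         5.32919767e+02],
       [ 6.05320718e-01,  7.62249648e-01,  2.29264699e-01,
         2.20574139e+02],
       [ 4.29339856e-04,  2.87714903e-01, -9.57716007e-01,
         3.75129293e+02],
       [ 0.00000000e+00,  0.00000000e+00,  0.00000000e+00,
         1.00000000e+00]])}
```

View pics/w1.png

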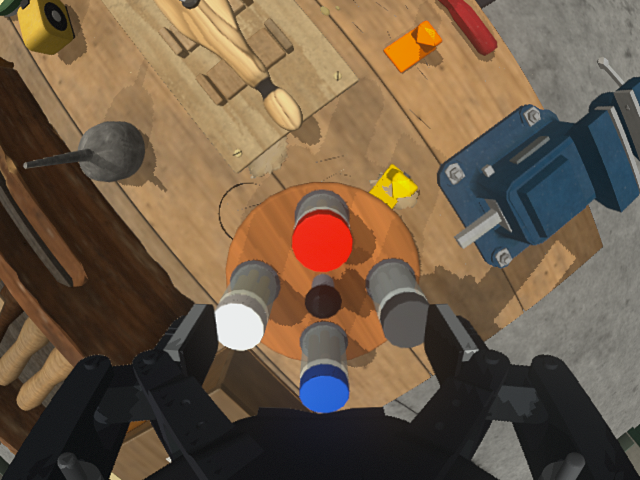

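The wrist view shows the red lid at (322,240), the button at (322,300) and the yellow pointer at (398,187). I'll refine their positions from this picture.

```bash
cat >> h.py <<'E'
def wpts(u,v,d,K,T,z=None):
    x=(u-K[0,2])/K[0,0];y=(v-K[1,2])/K[1,1];r=np.hypot(x,y)+1e-9
    q=np.stack([np.sin(r)*x/r,np.sin(r)*y/r,np.cos(r)])
    if z is None: q=q/q[2]*d; return (T[:3,:3]@q).T+T[:3,3]
    w=(T[:3,:3]@q).T; return T[:3,3]+w*((z-T[2,3])/w[:,2])[:,None]
def wmeas(p,d,K,T):
    H,S,V=[cv2.cvtColor(p,cv2.COLOR_BGR2HSV)[...,i].astype(int) for i in range(3)]
    W=np.zeros(d.shape,bool);W[150:420,200:440]=1
    o={}
    for k,m in(("red",W&((H<5)|(H>172))&(S>190)&(V>120)),("blue",W&(H>105)&(H<125)&(S>150)&(V>80)),("yel",W&(H>22)&(H<35)&(S>150)&(V>100))):
        v,u=np.nonzero(m&(d>0))
        if len(u)<20: continue
        q=wpts(u,v,d[v,u],K,T)
        if k=="yel":
            t=q[q[:,2]>36];o[k]=cv2.minAreaRect(t[:,:2].astype(np.float32)),t.mean(0).round(1),len(t),q[:,2].max().round(1)
        else:
            t=q[q[:,2]>118];c,r=cv2.minEnclosingCircle(t[:,:2].astype(np.float32))
            o[k]=np.round(c,1),round(r,1),t.mean(0).round(1),len(t)
    return o
E
python3 - <<'E'
from h import *
c=np.load("pics/w1c.npz");o=wmeas(cv2.imread("pics/w1.png"),np.load("pics/w1.npy"),c["K"],c["T"])
for k in o:print(k,o[k])
E
```

```text
red (array([577.8, 280.8]), 21.9, array([577.3, 280.4, 124.1]), 2800)
blue (array([658.6, 390.3]), 21.9, array([657.3, 388.3, 123.9]), 1579)
yel (((498.02734375, 301.9505920410156), (24.740938186645508, 23.517194747924805), 59.66996383666992), array([500.9, 302.2,  41. ]), 500, np.float64(43.8))
```

```bash
python3 - <<'E'
from h import *
p=cv2.imread("pics/w1.png")[155:220,360:430];cv2.imwrite("pics/w1crop.png",cv2.resize(p,None,fx=7,fy=7,interpolation=cv2.INTER_CUBIC))
E
```

```text
(no output)
```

View pics/w1crop.png

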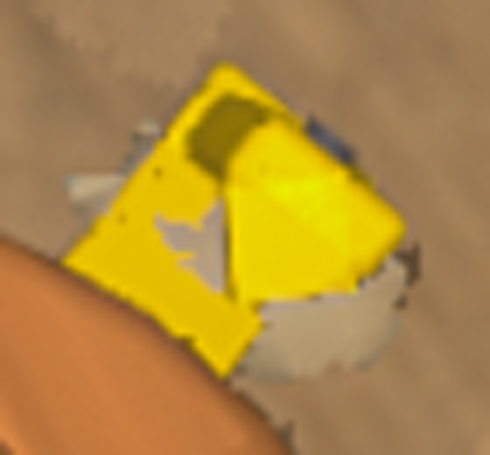

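```bash
python3 - <<'E'
from h import *
c=np.load("pics/w1c.npz");K,T=c["K"],c["T"];d=np.load("pics/w1.npy");p=cv2.imread("pics/w1.png")
H,S,V=[cv2.cvtColor(p,cv2.COLOR_BGR2HSV)[...,i].astype(int) for i in range(3)]
W=np.zeros(d.shape,bool);W[160:215,365:425]=1
v,u=np.nonzero(W&(H>22)&(H<35)&(S>150)&(V>60));q=wpts(u,v,d[v,u],K,T)
ax=np.array([617.6,334.6]);th=np.radians(15.4);f=-np.array([np.cos(th),np.sin(th)]);n=np.array([-f[1],f[0]])
a=(q[:,:2]-ax)@f;b=(q[:,:2]-ax)@n
for lo,hi in((-5,3),(3,8),(8,20),(20,30),(30,38),(38,50)):
    m=(q[:,2]>lo)&(q[:,2]<=hi)
    if m.sum()>5: print(lo,hi,m.sum(),"along",np.percentile(a[m],[2,50,98]).round(1),"across",np.percentile(b[m],[2,50,98]).round(1))
m=(q[:,2]<10)
for r in range(98,134,4):
    for nm,mm in(("low",m),("top",q[:,2]>36)):
        k=mm&(abs(a-r)<2)
        if k.sum()>4: print(r,nm,k.sum(),b[k].min().round(1),b[k].max().round(1))
E
```

```text
3 8 369 along [ 97.5 105.2 132.7] across [-14.1   6.7  14.1]
8 20 98 along [ 97.9 111.8 130.9] across [-11.2   9.2  13.6]
20 30 42 along [ 97.5 122.6 130.8] across [-6.9 12.  13.3]
30 38 33 along [108.3 123.7 130.8] across [-2.9 11.6 12.3]
38 50 486 along [109.4 121.6 130. ] across [-11.5  -0.   11.6]
98 low 76 -17.0 14.1
102 low 113 -15.3 13.7
106 low 80 -14.5 13.4
110 low 33 4.4 14.2
110 top 37 -4.7 87.4
114 low 46 3.2 14.1
114 top 67 -8.3 7.9
118 low 36 3.0 14.1
118 top 101 -12.2 10.7
122 low 11 12.3 14.1
122 top 112 -12.4 12.4
126 low 11 12.3 14.3
126 top 116 -12.8 12.5
130 low 20 8.7 14.4
130 top 66 -12.3 12.0
```

The pointer block and tongue are symmetric about the 15.4° line, so the front spot is at about (551.4, 315.9). Now I descend onto the lid.

>>> {"method": "servo_tool", "body": {
  "increments": "-0.1 0 2.5 0;0 0 2.5 0;0 0 2.5 0;0 0 2.5 0;0 0 2 0;0 0 1.4 0;0 0 0.7 0;0 0 0 0"
}}

```text
t: 3.45
ee_pos: [575.4, 279.3, 88.4]
eef_rot: [1.396, -2.81, -0.0]
force: [0.7, 0.2, 0.2]
width: 85.2
grasp_force: 0.0
```

>>> {"method": "servo_tool", "body": {
  "increments": "0 0 0 0;0 0 0 0;0 0 0 0;0 0 0 0;0 0 0 0;0 0 0 0",
  "claw": 130,
  "squeeze": 22
}}

```text
t: 3.95
ee_pos: [576.8, 280.8, 91.9]
eef_rot: [-1.398, 2.811, 0.002]
force: [-3.2, 1.4, 6.2]
width: 43.3
grasp_force: 22.9
```

>>> {"method": "servo_tool", "body": {
  "increments": "-0.004 0.226 0 1.9;-0.004 0.226 0 1.9;-0.004 0.226 0 1.9;-0.004 0.226 0 1.9;-0.004 0.226 0 1.9;-0.004 0.226 0 1.9;-0.004 0.226 0 1.9;-0.004 0.226 0 1.9",
  "claw": 160
}}

```text
t: 4.62
ee_pos: [563.8, 293.1, 91.9]
eef_rot: [-1.014, 2.972, 0.001]
force: [-2.8, 0.2, 6.7]
width: 43.6
grasp_force: 22.9
```

>>> {"method": "servo_tool", "body": {
  "increments": "-0.004 0.226 0 1.9;-0.004 0.226 0 1.9;-0.004 0.226 0 1.9;-0.004 0.226 0 1.9;-0.004 0.226 0 1.9;-0.004 0.226 0 1.9;0 0 0 0;0 0 0 0"
}}

```text
t: 5.28
ee_pos: [556.4, 304.4, 91.9]
eef_rot: [-0.717, 3.058, 0.001]
force: [-4.5, -0.5, 6.7]
width: 43.6
grasp_force: 23.0
```

>>> {"method": "servo_tool", "body": {
  "increments": "-0.004 0.226 0 1.9;-0.004 0.226 0 1.9;-0.004 0.226 0 1.9;-0.004 0.226 0 1.9;-0.004 0.226 0 1.9;-0.004 0.226 0 1.9;0 0 0 0;0 0 0 0"
}}

```text
t: 5.95
ee_pos: [551.3, 317.1, 91.9]
eef_rot: [-0.41, 3.115, 0.001]
force: [-3.5, 0.8, 7.9]
width: 43.3
grasp_force: 23.0
```

```bash
python3 - <<'E'
from h import *
s=read_state();c=camera_info("wrist");p,d=grab_frame("wrist");cv2.imwrite("pics/w2.png",p)
print(s["t"],s["ee_pos"],s["force"])
t,dt=grab_frame("top");cv2.imwrite("pics/t2.png",t[150:280,140:310].repeat(4,0).repeat(4,1))
o=wmeas(p,d,c["intrinsics"],c["world_from_camera"])
for k in o:print(k,o[k])
H,S,V=[cv2.cvtColor(t,cv2.COLOR_BGR2HSV)[...,i].astype(int) for i in range(3)]
W=np.zeros(dt.shape,bool);W[165:262,160:280]=1
for k,m in(("blue",W&(H>105)&(H<125)&(S>150)&(V>80)),("red",W&((H<5)|(H>172))&(S>190)&(V>120))):
    q=pts("top",m,dt);q=q[q[:,2]>117];print("top",k,len(q),q.mean(0) if len(q) else 0)
E
```

```text
5.95 [551.32118986 317.0877809   91.90113946] [-3.54473101  0.76526224  7.89040121]
red (array([553.4, 316.6]), 22.2, array([551.1, 316.2, 124.1]), 9480)
yel (((502.62908935546875, 303.5955810546875), (23.568279266357422, 24.903467178344727), 15.621219635009766), array([500. , 302.8,  41. ]), 1582, np.float64(43.5))
top blue 40 [667.16690536 324.14876991 187.15085554]
top red 0 0
```

View pics/w2.png

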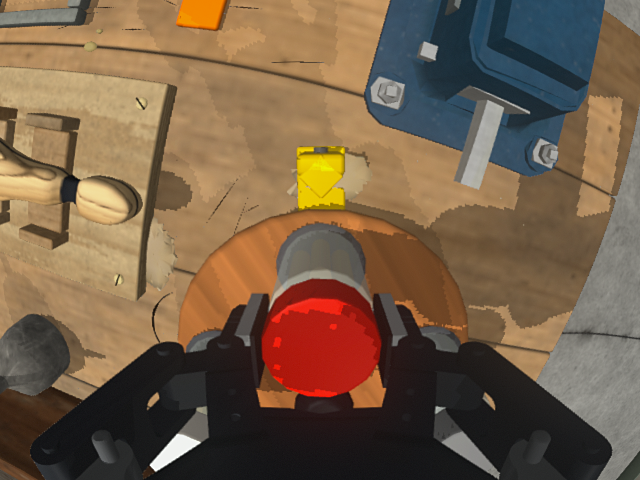

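The wrist view shows the pointer (321,185), red lid (321,343) and button (323,402) in line, and the lid is within about 2 mm of the front spot. I'll hold it here.

>>> {"method": "servo_tool", "body": {
  "increments": "0 0 0 0;0 0 0 0;0 0 0 0;0 0 0 0;0 0 0 0;0 0 0 0;0 0 0 0;0 0 0 0"
}}

```text
t: 6.72
ee_pos: [551.3, 317.1, 91.9]
eef_rot: [-0.409, 3.115, 0.001]
force: [-4.1, 0.9, 7.0]
width: 43.4
grasp_force: 23.0
```

>>> {"method": "servo_tool", "body": {
  "increments": "0 0 0 0;0 0 0 0;0 0 0 0;0 0 0 0;0 0 0 0;0 0 0 0;0 0 0 0;0 0 0 0"
}}

```text
t: 7.38
ee_pos: [551.3, 317.1, 91.9]
eef_rot: [-0.409, 3.115, 0.001]
force: [-3.8, 0.3, 7.5]
width: 43.8
grasp_force: 23.0
```

>>> {"method": "servo_tool", "body": {
  "increments": "0 0 0 0;0 0 0 0;0 0 0 0;0 0 0 0;0 0 0 0;0 0 0 0;0 0 0 0;0 0 0 0"
}}

```text
t: 8.05
ee_pos: [551.3, 317.1, 91.9]
eef_rot: [-0.409, 3.115, 0.001]
force: [-4.5, 0.3, 7.4]
width: 43.6
grasp_force: 23.0
```

>>> {"method": "servo_tool", "body": {
  "increments": "0 0 0 0;0 0 0 0;0 0 0 0;0 0 0 0;0 0 0 0;0 0 0 0;0 0 0 0;0 0 0 0"
}}

```text
t: 8.72
ee_pos: [551.3, 317.1, 91.9]
eef_rot: [-0.409, 3.115, 0.001]
force: [-4.2, 0.6, 8.1]
width: 43.4
grasp_force: 23.0
```

```bash
python3 - <<'E'
from h import *
c=camera_info("wrist");p,d=grab_frame("wrist");s=read_state()
print(s["t"],s["ee_pos"],s["grasp_force"],s["width"]);print(wmeas(p,d,c["intrinsics"],c["world_from_camera"])["red"])
print(close_job())
E
```

```text
8.7667 [551.3379344  317.05426593  91.90654236] 23.03798539331183 43.76187250280669
(array([553.4, 316.4]), 22.2, array([551. , 316.2, 124.1]), 9496)
the job is handed in; nothing more can be done
None
```

I turned the red-lidded jar to the yellow pointer, measured within about 2 mm of the front spot, held it still for 2.7 s at a 23 N grip, and handed the job in at 8.8 s still holding it; no verdict was returned.

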